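# Close up the array reader for a dark measurement

## Task

Make the bench reader ready for a dark measurement: push the upright hold-down flap over until it lies fully down on the cartridge, and only then swing the hinged cover shut over it and press it fully home, without hard pushing or slamming. Do it all by pushing with the fingers: grip nothing, lift nothing, leave the cartridge lying in its bay and everything else on the bench where it stands, and finish with the hand clear.

Things in the scene. Friction and masses are not known exactly. Their poses are not given: they have to be found in the camera images.
- reader: White bench-top array reader, fixed: box 316 (its x) x 216 (y) x 70 mm high, turned up to 0.4 rad. Origin on the bench; the box runs x -168..+148, y -108..+108 mm about it, z up. Its near (-x) 78 mm is a control deck, 70 mm high; the rest is a sunken open bay with the flap hinged along its -y edge and the cover along its +y edge.
- flap (a joint): Hold-down flap angle, rad: 0 = flat over the cartridge (stop), upper face then 69.5 mm above the bench; starts upright, 1.38 to 1.6; open stop 1.66. Aluminium frame, clear solid window, orange tab on the free edge: 190 mm along the hinge, 127 mm hinge to tab end, 6 mm thick. Stiff hinge, stays where left, 1 to 2 N at the free edge turns it. It shuts towards the reader's +y.
- flap_hinge (a point): Middle of the flap's hinge axis, 66.5 mm above the bench. It turns with the flap: x along the hinge (the reader's x), y from hinge to free edge, z out of the outer face (on top when the flap is down), which lies 3 mm from the hinge axis.
- flap_edge (a point): Middle of the flap's free edge on its outer face (on top when the flap is down), 120 mm from the hinge, 3 mm above the flap's mid-plane. Axes as flap_hinge.
- cover (a joint): Cover angle, rad: 0 = shut (stop); starts open, leaning outwards, 1.65 to 1.88; open stop 1.95. Grey shell, black inside, blue stripe outside, black finger lip (14 mm out) on the free edge: 250 mm along the hinge, 200 mm hinge to free edge, 35 mm deep, 0.5 kg. Stiff hinge, stays where left; 4 to 6 N near the free edge turns it, less when nearly shut. It shuts towards the reader's -y.
- cover_hinge (a point): Middle of the cover's hinge axis, 70.5 mm above the bench. It turns with the cover: x along the hinge (the reader's x), -y from hinge to free edge, z out of the outer face, which lies 35 mm from the hinge axis: 105.5 mm above the bench when shut. Open, the cover reaches up to 285 mm above the bench.
- cover_edge (a point): Middle of the cover's free edge on its flat outer face, 200 mm from the hinge and 35 mm along the cover's z. Axes as cover_hinge. On its way down the cover strikes the flap if that still stands.
- cartridge_mid (a point): Centre of the white array cartridge lying loose in the reader's bay: 182 x 104 x 13 mm, perforated in rows, underside 45 mm above the bench. Stays in place.
- spare_mid (a point): Centre of a spare cartridge with blue ends lying loose on the bench, 182 x 104 x 13 mm. Leave alone.
- vial_mid (a point): Centre of a small amber vial with white cap standing loose on the reader's control deck, 21 mm across, 38 mm tall. Leave alone.
- bottle: Amber reagent bottle with blue cap, 60 mm across, 150 mm tall; origin under its middle. Leave alone.
- beaker: Glass beaker, 70 mm across, 90 mm tall; origin under its middle. Leave alone.
- screwdriver: Red-handled screwdriver lying on the bench, 190 mm long; origin on its underside. Leave alone.
- tube_rack: Green tube rack with capped tubes, 100 x 50 x 74 mm; origin under its middle. Leave alone.
- tip_box: Blue pipette-tip box with clear lid, 122 x 82 x 67 mm; origin under its middle. Leave alone.

How it is judged:
By the outcome, as a careful person would: the job done as asked, in the order asked, and still so for the second after the job is handed in, with the robot touching nothing.
It also fails if it takes over 61 s, if anything falls off the work surface, if the arm or the gripper's body presses on something with over 40 N, if the wrist force passes 120 N, or if a joint passes its speed limit or range.

## Robot

A 6-joint arm with a two-finger parallel gripper is mounted at the origin on the work surface. World frame = base frame: x ahead of the robot, y to its left, z up, the work surface at z = 0. Lengths are in mm, angles in rad, forces in N, time in s.
With the tool pointing down it reaches from about 275 to 1000 mm from the base axis. Payload 8.4 kg.
Tool frame: the origin (TCP) lies at the very end of the fingers, on their centre line; the grasp point (between the pads) lies 19 mm behind it; z points along the fingers, x is the direction in which the jaws open and shut, and the axes are right-handed (so a half turn about z gives the same grasp; the last joint's range is limited). The gripper opens to 85 mm and grips with 20 to 120 N. Pads are 22 mm wide; open, the fingers measure 114 mm over their backs; the gripper's body (76 mm by 85 mm) begins 54 mm behind the grasp point. The pads swing forward as they close: fully open they stand 13 mm farther back than shut.
Start: joints at [1.103, 0.353, 1.633, -0, 1.155, -0.002], TCP at [280.71, 558.417, 195.381] pointing down, gripper open.
Joint ranges: [-2.63, 2.63], [-0.92, 2.1], [0.06, 2.66], [-1.3, 4.44], [0, 2.69], [-3.02, 3.02]. Speed limits (rad/s): [2.22, 2.22, 2.79, 3.14, 3.14, 3.14].

## Interface

Orientations are given as [roll, pitch, yaw] about the fixed x, y, z axes, in that order (R = Rz(yaw) Ry(pitch) Rx(roll)).
In Python, from rig import r gives the robot as it stands. The module is installed in compiled form; this text tells all that it offers.
- The arm moves only by the tool apply_moves, never from a script. Its argument "targets" is a list that holds one entry, the list of rows, each a list of 7 numbers: the gripper's target within -1 to 1 (fully open at 1, half-way at 0, shut at -1), then the shift along the tool's x, y, z in cm, then the turn, a rotation vector about the tool's x, y, z in degrees. A call has 1 to 8 rows; each row is the pose to reach, as a shift and turn from the pose measured when the call began, along the tool's axes at that moment; what a row does not reach only later rows make up. A row lasts 1/10 s, in which the tool goes at most 50 mm and 8.59 degrees, less where a joint would pass 70% of its speed; a pose out of reach is approached as far as the arm can. A call with a gripper value outside its range is refused whole. The fingers move at their own pace and stop on an object; "newtons" is the grip in N (left out, the last holds). Time passes only in rows, so rows that repeat a pose let the fingers close. It gives the time, the measured TCP pose, the force and the opening at its end, in the units of the state.
- r.sense(): the state, without advancing time (a new reading comes with each control period).
- r.grab_frame(name): name is "scene" or "side" or "wrist"; returns a dict with "pixels" (420x560x3 uint8, red, green, blue), "fov_y" (degrees; the focal length in pixels is half the picture's height over the tangent of half this angle, whatever the lens; pixels are square), "cx", "cy" (the principal point, pixels), "R" (3x3) and "t" (3): a world point X has camera coordinates R X + t; the wrist camera has in their place "mount" (4x4, takes a point from camera to tool coordinates, whose origin is the TCP and whose axes are the tool frame's). Camera axes: x right, y down, z forward; pixel columns grow to the right and rows downward; lengths in mm; the calibration is good to about 2 mm. A picture is of the moment at which its call begins: read the wrist's pose just before it. There is no depth.
- r.sign_off(): hands the job in, once; it reports no verdict.
The state is a dict: "clock": time; "qpos": joint angles; "qvel": joint speeds; "joint_efforts": joint torques, N m; "eef_pos": TCP position; "tcp_rot": TCP orientation; "contact_force": force on the tool from outside, world axes, zero at the start; "wrist_torque": the same for the moment, N m; "opening": opening from 0.0 (shut) to 1.0 (fully open).
Only numpy, scipy, OpenCV 4.12 (cv2) and the standard library are available. Lean on these libraries where they do the work, as an engineer would, in place of code of your own. Each camera call takes 0.05 s, during which the arm holds its last target. There are 200 camera calls.

## Working session

There is one attempt and no reset: what is moved stays moved. The work goes in short steps, Python scripts to look and compute and a tool call to move; the robot and the scene stay as the last step left them, time stands still between calls to the robot, and variables do not carry over. Pictures are saved under pics/ and viewed, about 8 in all and at most 12, crops included, and the job is handed in when it is done.

Besides the shell and the picture viewer there is one more tool, called in YAML: its name, and indented under it one key for each argument. apply_moves: Moves the arm, as the interface text tells. Its arguments: {"type":"object","properties":{"targets":{"type":"array"},"newtons":{"type":"number"}},"required":["targets"]}

```bash
mkdir -p pics; python3 - <<'E'
from rig import r
import cv2,pickle
d={}
s=r.sense();print({k:s[k] for k in('clock','eef_pos','tcp_rot','contact_force','opening')})
for n in("scene","side"):
    f=r.grab_frame(n);d[n]=f;print(n,f['fov_y'],f['cx'],f['cy'],f['R'],f['t'])
    cv2.imwrite(f'pics/{n}0.png',cv2.resize(f['pixels'][:,:,::-1],(800,600),interpolation=cv2.INTER_CUBIC))
pickle.dump(d,open('f0.pkl','wb'))
E
```

```text
{'clock': 0.0, 'eef_pos': array([280.45923681, 557.93337563, 194.63961029]), 'tcp_rot': array([3.14159192e+00, 1.44815043e-03, 1.10500336e+00]), 'contact_force': array([-0.56778309, -0.34422162, -0.58437347]), 'opening': 0.9992162930572258}
scene 50.37538432932258 276.8244903246269 205.2444940600704 [[-0.30362123  0.95270027  0.01327935]
 [ 0.66494771  0.22185655 -0.71317895]
 [-0.68239189 -0.20770619 -0.70085623]] [ 138.55105177 -279.4746574  1552.32253341]
side 56.47045446846038 282.52684618693576 206.4952277145105 [[ 0.87290405 -0.48771489  0.01314173]
 [-0.31516159 -0.58422358 -0.74790105]
 [ 0.37244018  0.64870409 -0.66368013]] [-440.85479957  242.33331385  888.31390939]
```

View pics/scene0.png

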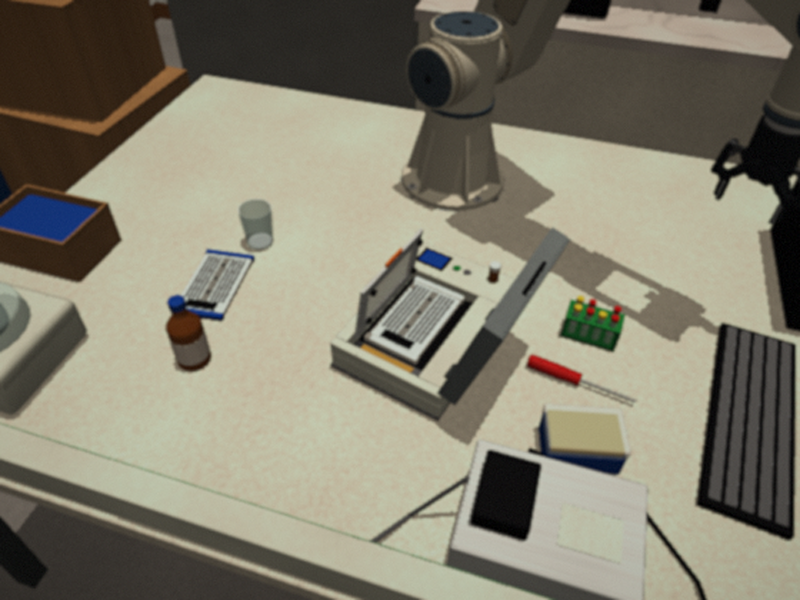

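View pics/side0.png

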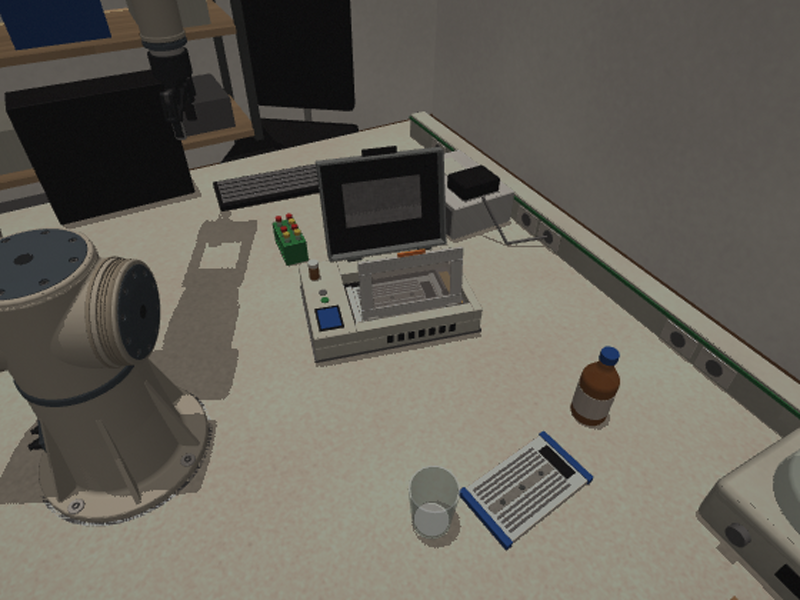

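The scene view shows the reader around (430,330) with the flap at (390,290) and the open cover running (555,235)-(460,390). In the side view the reader is at (390,290) and the cover at (380,205). I'll zoom both views to pick keypoints.

```bash
python3 - <<'E'
import cv2,pickle
d=pickle.load(open('f0.pkl','rb'))
# scene crop x 225..405,y 155..295 ; side crop x 200..350, y 95..260
a=d['scene']['pixels'][155:295,225:405,::-1]; b=d['side']['pixels'][95:260,200:350,::-1]
cv2.imwrite('pics/a.png',cv2.resize(a,None,fx=4.4,fy=4.2857/4.2857*4.28,interpolation=cv2.INTER_CUBIC) if 0 else cv2.resize(a,(720,560),interpolation=cv2.INTER_CUBIC))
cv2.imwrite('pics/b.png',cv2.resize(b,(540,594),interpolation=cv2.INTER_CUBIC))
E
```

```text
(no output)
```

View pics/a.png

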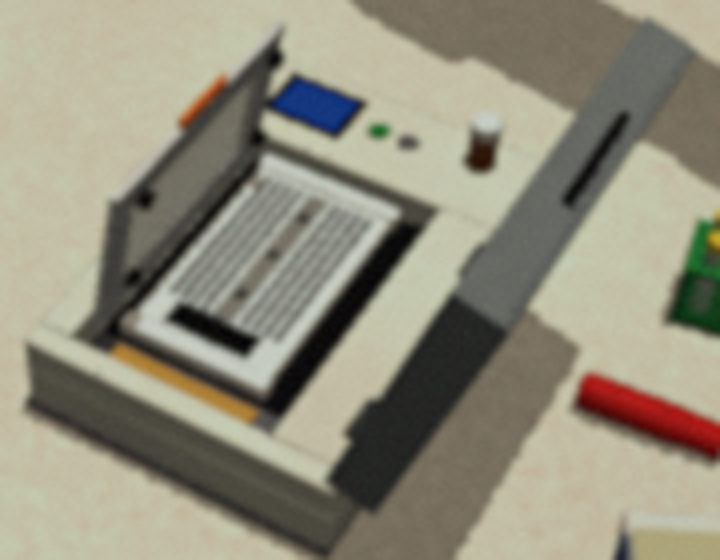

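View pics/b.png

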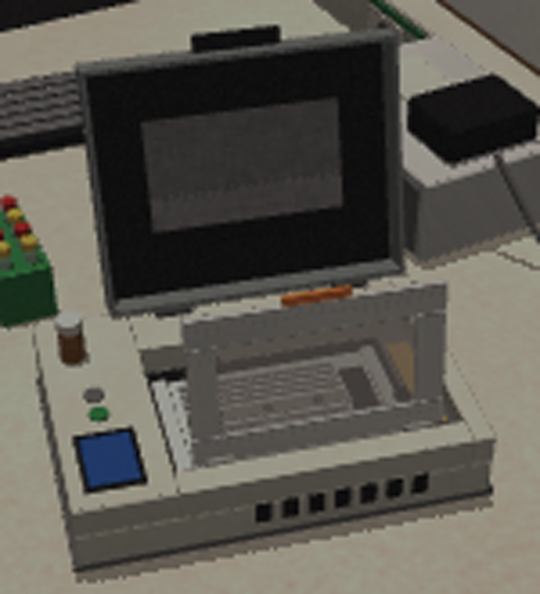

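```bash
cat > h.py <<'E'
import numpy as np
def pt(p,kind,P):
    x,y,yaw,fx,fy,fa,cx,cy,ca=P
    if kind=='f': a,b=p[1],p[2]; q=[fx+p[0],fy+a*np.cos(fa)-b*np.sin(fa),66.5+a*np.sin(fa)+b*np.cos(fa)]
    elif kind=='c': a,b=-p[1],p[2]; q=[cx+p[0],cy-a*np.cos(ca)+b*np.sin(ca),70.5+a*np.sin(ca)+b*np.cos(ca)]
    else: q=p
    c,s=np.cos(yaw),np.sin(yaw)
    return np.array([x+c*q[0]-s*q[1],y+s*q[0]+c*q[1],q[2]])
def proj(f,X):
    F=210/np.tan(np.radians(f['fov_y'])/2);c=f['R']@X+f['t']
    return np.array([f['cx']+F*c[0]/c[2],f['cy']+F*c[1]/c[2]])
E
python3 - <<'E'
from h import *
import pickle
from scipy.optimize import least_squares
d=pickle.load(open('f0.pkl','rb'))
A=lambda u,v:('scene',u/4+225,v/4+155); B=lambda u,v:('side',u/3.6+200,v/3.6+95)
O=[(A(28,340),'r',(148,-108,70)),(A(330,480+5),'r',(148,95,70)),(A(28,402),'r',(148,-108,0)),(A(328,553),'r',(148,108,0)),
(B(38,330),'r',(-168,108,70)),(B(72,515),'r',(-168,-108,70)),(B(78,578),'r',(-168,-108,0)),(B(492,437),'r',(148,-108,70)),(B(490,500),'r',(148,-108,0)),
(A(460,295),'c',(125,-200,0)),(A(505,328),'c',(125,-200,35)),(A(648,20),'c',(-125,-200,0)),(A(693,50),'c',(-125,-200,35)),(A(375,510),'c',(125,0,35)),
(B(80,66),'c',(-125,-200,0)),(B(397,31),'c',(125,-200,0)),(B(405,268),'c',(125,0,0)),(B(108,308),'c',(-125,0,0)),
(A(283,32),'f',(-95,120,0)),(A(115,202),'f',(95,120,0)),(B(184,325),'f',(-95,120,3)),(B(446,285),'f',(95,120,3)),(B(190,465),'f',(-95,0,3)),(B(445,425),'f',(95,0,3))]
def res(P): return np.concatenate([proj(d[o[0]],pt(p,k,P))-o[1:] for o,k,p in O])
s=least_squares(res,[500,50,0,29,-75,1.5,29,100,1.75],loss='soft_l1')
P=s.x;print(np.round(P,3))
for (o,k,p),e in zip(O,res(P).reshape(-1,2)): print(o[0],k,p,e.round(1))
np.save('P.npy',P)
for n,k,p in[('flapedge','f',(0,120,3)),('fhinge','f',(0,0,3)),('coveredge','c',(0,-200,35)),('chinge','c',(0,0,0)),('vial?','r',(-130,60,70))]:print(n,pt(p,k,P).round(0))
E
```

```text
[ 5.20498e+02  7.98240e+01 -2.41000e-01  2.13200e+01 -8.22460e+01
  1.37500e+00  2.23640e+01  1.00114e+02  1.85700e+00]
scene r (148, -108, 70) [-1.4 -1. ]
scene r (148, 95, 70) [-3.5 -1. ]
scene r (148, -108, 0) [0.2 1.8]
scene r (148, 108, 0) [0.1 2.3]
side r (-168, 108, 70) [-2.4 -1.7]
side r (-168, -108, 70) [-0.8 -0.8]
side r (-168, -108, 0) [0.1 0.3]
side r (148, -108, 70) [ 1.  -0.8]
side r (148, -108, 0) [-1.1  0.1]
scene c (125, -200, 0) [-1.9 -0.8]
scene c (125, -200, 35) [2.3 1.5]
scene c (-125, -200, 0) [-0.1 -1.5]
scene c (-125, -200, 35) [ 2.  -0.5]
scene c (125, 0, 35) [0.2 2.5]
side c (-125, -200, 0) [-0.1  0.9]
side c (125, -200, 0) [0.1 0.2]
side c (125, 0, 0) [-0.   0.9]
side c (-125, 0, 0) [1.  2.5]
scene f (-95, 120, 0) [-0.  -2.8]
scene f (95, 120, 0) [-0.1 -0.3]
side f (-95, 120, 3) [-0.5 -1.2]
side f (95, 120, 3) [ 0.3 -1.7]
side f (-95, 0, 3) [1.6 1. ]
side f (95, 0, 3) [-0.1 -0.3]
flapedge [526.  15. 185.]
fhinge [521.  -8.  67.]
coveredge [588. 259. 252.]
chinge [566. 172.  70.]
vial? [409. 169.  70.]
```

apply_moves:
  targets:
    - [[-1, 0, 0, -4, 0, 0, -5], [-1, 0, 0, -8, 0, 0, -10], [-1, 0, 0, -12, 0, 0, -12.9], [-1, 0, 0, -15, 0, 0, -12.9], [-1, 0, 0, -15, 0, 0, -12.9], [-1, 0, 0, -15, 0, 0, -12.9]]
  newtons: 20

```text
clock: 0.7
eef_pos: [280.6, 558.2, 344.9]
tcp_rot: [-3.141, 0.001, 1.33]
contact_force: [-0.1, -1.1, -1.2]
opening: -0.002
```

apply_moves:
  targets:
    - [[-1, -3, 2, 0, 0, 0, 0], [-1, -6.5, 4.5, 0, 0, 0, 0], [-1, -10, 7, 0, 0, 0, 0], [-1, -13.5, 9.5, 0, 0, 0, 0], [-1, -17, 12, 0, 0, 0, 0], [-1, -20.5, 14.5, 0, 0, 0, 0], [-1, -24, 17, 0, 0, 0, 0], [-1, -27, 19, 0, 0, 0, 0]]

```text
clock: 1.5
eef_pos: [400.4, 248.2, 343.2]
tcp_rot: [-3.14, 0.003, 1.33]
contact_force: [0.7, 0.6, -0.1]
opening: 0.0
```

apply_moves:
  targets:
    - [[-1, -4, 2.7, 0, 0, 0, 0], [-1, -8, 5.4, 0, 0, 0, 0], [-1, -12, 8.1, 0, 0, 0, 0], [-1, -16, 10.8, 0, 0, 0, 0], [-1, -20, 13.5, 0, 0, 0, 0], [-1, -24, 16, 0, 0, 0, 0], [-1, -26.5, 17.9, 0, 0, 0, 0], [-1, -26.5, 17.9, 0, 0, 0, 0]]

```text
clock: 2.3
eef_pos: [511.1, -55.2, 341.4]
tcp_rot: [-3.137, 0.004, 1.326]
contact_force: [0.2, 0.4, -0.7]
opening: 0.004
```

```bash
cat >> h.py <<'E'
def rd(p,P=None):
    P=np.load('P.npy') if P is None else P
    c,s=np.cos(P[2]),np.sin(P[2]);d=np.array(p[:2])-P[:2]
    return np.array([c*d[0]+s*d[1],-s*d[0]+c*d[1],p[2]]).round(1)
E
python3 - <<'E'
from rig import r
from h import *
import cv2
s=r.sense();print(s['eef_pos'],rd(s['eef_pos']),s['contact_force'],r.grab_frame("wrist")['mount'].round(2))
f=r.grab_frame("wrist");cv2.imwrite('pics/w1.png',f['pixels'][:,:,::-1])
E
```

```text
[511.061677   -55.16312563 341.44552897] [  23.1 -133.3  341.4] [ 0.15426394  0.4177041  -0.73557813] [[   1.      0.     -0.     -0.88]
 [  -0.      0.95    0.31  -78.43]
 [   0.     -0.31    0.95 -178.96]
 [   0.      0.      0.      1.  ]]
```

View pics/w1.png

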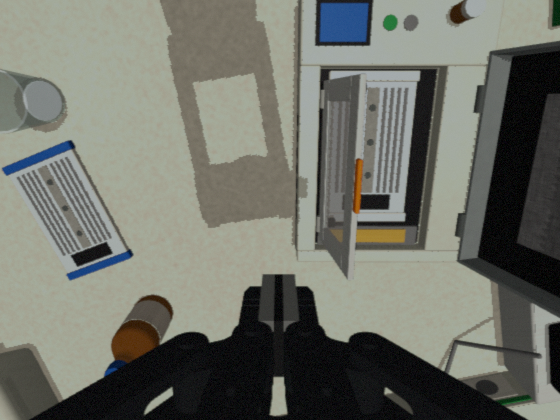

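The wrist view shows the flap leaning right, with its free edge running (362,72)-(350,277), the tab at (358,185) and the deck edge at x≈300. I'll check these against the fitted model.

```bash
python3 - <<'E'
from rig import r
from h import *
from scipy.spatial.transform import Rotation as Ro
s=r.sense();f=r.grab_frame("wrist");P=np.load('P.npy')
T=np.eye(4);T[:3,:3]=Ro.from_euler('xyz',s['tcp_rot']).as_matrix();T[:3,3]=s['eef_pos']
C=np.linalg.inv(T@f['mount']);g=dict(f,R=C[:3,:3],t=C[:3,3])
for n,k,p,o in[('tab','f',(0,127,0),(358,185)),('f-','f',(-95,120,0),(363,72)),('f+','f',(95,120,0),(350,277)),('h-','f',(-95,0,3),(325,80)),('h+','f',(95,0,3),(322,243)),('box+','r',(148,-108,70),(297,260)),('deck','r',(-90,-108,70),(300,66)),('c-','c',(-125,-200,0),(492,50)),('c+ base','c',(125,0,0),(462,262)),('c- base','c',(-125,0,0),(492,55))]:
    print(n,proj(g,pt(p,k,P)).round(0),o)
E
```

```text
tab [362. 190.] (358, 185)
f- [366.  77.] (363, 72)
f+ [352. 282.] (350, 277)
h- [320.  83.] (325, 80)
h+ [315. 240.] (322, 243)
box+ [297. 263.] (297, 260)
deck [300.  67.] (300, 66)
c- [748.  19.] (492, 50)
c+ base [457. 263.] (462, 262)
c- base [490.  55.] (492, 55)
```

apply_moves:
  targets:
    - [[-1, 0, 0, 4.5, 0, 0, 0], [-1, 0, 0, 9, 0, 0, 0], [-1, 0, 0, 13.5, 0, 0, 0], [-1, 0, 0, 17, 0, 0, 0], [-1, 1, 0, 17, 0, 0, 0], [-1, 2.5, 0, 17, 0, 0, 0], [-1, 3, 0, 17, 0, 0, 0], [-1, 3.5, 0, 17, 0, 0, 0]]

```text
clock: 3.25
eef_pos: [519.1, -16.5, 174.2]
tcp_rot: [-3.14, 0.002, 1.331]
contact_force: [0.2, -0.4, 0.2]
opening: 0.001
```

apply_moves:
  targets:
    - [[-1, 0.8, 0, 0, 0, 0, 0], [-1, 1.4, 0, 0, 0, 0, 0], [-1, 2, 0, 0, 0, 0, 0], [-1, 2.6, 0, 0, 0, 0, 0], [-1, 3.2, 0, 0, 0, 0, 0]]

```text
clock: 3.75
eef_pos: [526.8, 15.0, 174.2]
tcp_rot: [-3.14, 0.002, 1.33]
contact_force: [-0.4, -0.3, -0.2]
opening: -0.002
```

apply_moves:
  targets:
    - [[-1, 0.6, 0, 0, 0, 0, 0], [-1, 1.2, 0, 0.1, 0, 0, 0], [-1, 1.8, 0, 0.2, 0, 0, 0]]

```text
clock: 4.05
eef_pos: [531.2, 33.0, 172.0]
tcp_rot: [-3.14, 0.002, 1.33]
contact_force: [-0.2, -0.5, 0.4]
opening: 0.001
```

```bash
python3 - <<'E'
from rig import r
from h import *
import cv2
s=r.sense();print(s['eef_pos'],rd(s['eef_pos']),s['contact_force'],s['wrist_torque'])
f=r.grab_frame("wrist");g=r.grab_frame("side")
cv2.imwrite('pics/w2.png',np.hstack([f['pixels'][:300,200:560,::-1],cv2.resize(g['pixels'][140:260,200:350,::-1],(375,300))]))
E
```

```text
[531.20727642  32.96836931 171.99878233] [ 21.6 -42.9 172. ] [-0.21877323 -0.46511808  0.37146887] [ 0.04514337 -0.02603408 -0.01083299]
```

View pics/w2.png

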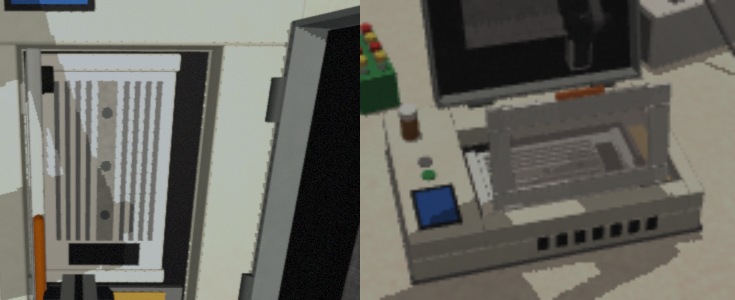

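```bash
python3 - <<'E'
from rig import r
from h import *
import cv2
s=r.sense();g=r.grab_frame("side");h=r.grab_frame("scene")
P=np.load('P.npy')
a=cv2.resize(g['pixels'][70:230,220:350,::-1],(390,480));b=cv2.resize(h['pixels'][100:260,250:380,::-1],(390,480))
p=s['eef_pos'];u=proj(g,p);v=proj(h,p);print(u,v)
cv2.imwrite('pics/c2.png',np.hstack([a,b]));print((u-[220,70])*3,(v-[250,100])*3+[390,0])
print([((proj(g,pt(q,'f',P))-[220,70])*3).round() for q in((0,127,0),(-95,120,3))],[((proj(h,pt(q,'f',P))-[250,100])*3+[390,0]).round() for q in((0,127,0),(-95,120,0))])
E
```

```text
[286.02091106 177.77449351] [281.5071439  187.79888252]
[198.06273317 323.32348054] [484.52143171 263.39664756]
[array([203., 315.]), array([ 92., 342.])] [array([469., 238.]), array([527., 181.])]
```

View pics/c2.png

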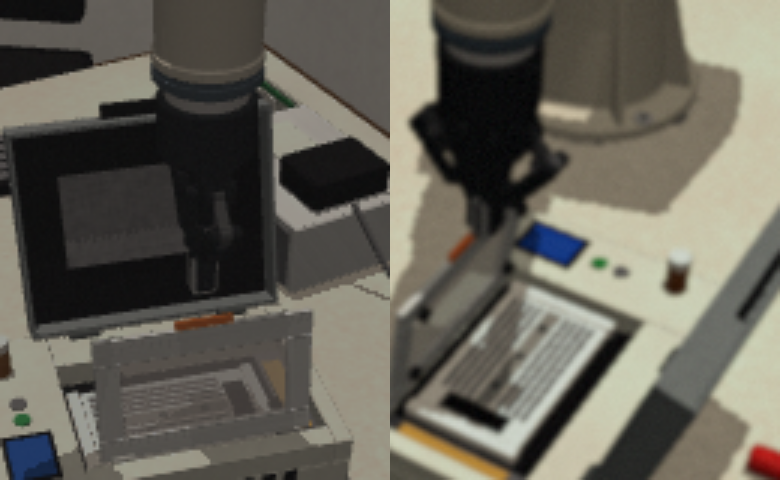

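The tip shows about 30 px above where the TCP projects: (203,293) against (198,323) in the side crop, and (485,230) against (484,263) in the scene crop. The real fingertip seems higher than reported, so it passed over the flap. I'll triangulate it.

```bash
python3 - <<'E'
from rig import r
from h import *
from scipy.optimize import least_squares
s=r.sense();g=r.grab_frame("side");h=r.grab_frame("scene");w=r.grab_frame("wrist")
p=s['eef_pos'];o1=np.array([203,293])/3+[220,70];o2=np.array([485-390,230])/3+[250,100]
q=least_squares(lambda X:np.r_[proj(g,X)-o1,proj(h,X)-o2],p)
print(p,q.x,q.fun,s['opening'],w['fov_y'],w['cy'])
F=210/np.tan(np.radians(w['fov_y'])/2);M=np.linalg.inv(w['mount'])
for k in(0,-10,-20,-30,-40):
    c=M@[0,11,k,1];c0=M@[0,-11,k,1];print(k,F*c[:2]/c[2]+[w['cx'],w['cy']],F*c0[:2]/c0[2]+[w['cx'],w['cy']])
E
```

```text
[531.02692216  32.58332245 172.00518895] [531.99771549  31.38021583 205.69233527] [-0.73587654 -0.46921068 -0.69229661  0.43625273] 0.002419874005596749 58.24825346204633 219.4349415810761
0 [280.10674352 276.36810708] [280.21568411 237.09899063]
-10 [280.18068827 285.41770878] [280.29810192 244.42899842]
-20 [280.26250129 295.43025511] [280.38963556 252.56974136]
-30 [280.35350902 306.56807945] [280.49188593 261.66360045]
-40 [280.45535378 319.03217593] [280.60685214 271.88836962]
```

apply_moves:
  targets:
    - [[-1, 0, 0, -2, 0, 0, 0], [-1, -3, 0, -2.5, 0, 0, 0], [-1, -7, 0, -2.5, 0, 0, 0], [-1, -7, 0, 1, 0, 0, 0], [-1, -7, 0, 4, 0, 0, 0], [-1, -7, 0, 4.2, 0, 0, 0]]

```text
clock: 5.0
eef_pos: [511.5, -36.2, 127.4]
tcp_rot: [-3.135, 0.003, 1.329]
contact_force: [-0.7, -0.5, 1.2]
opening: 0.002
```

apply_moves:
  targets:
    - [[-1, 0.8, 0, 0, 0, 0, 0], [-1, 1.6, 0, 0, 0, 0, 0], [-1, 2.4, 0, 0, 0, 0, 0], [-1, 3, 0, 0, 0, 0, 0], [-1, 3.5, 0, 0, 0, 0, 0]]

```text
clock: 5.5
eef_pos: [520.6, -1.2, 128.0]
tcp_rot: [-3.136, 0.003, 1.33]
contact_force: [-0.5, -0.7, -0.9]
opening: -0.002
```

apply_moves:
  targets:
    - [[-1, 0.5, 0, 0, 0, 0, 0], [-1, 1, 0, 0, 0, 0, 0]]

```text
clock: 5.7
eef_pos: [523.1, 8.9, 128.1]
tcp_rot: [-3.136, 0.003, 1.33]
contact_force: [0.6, -1.2, -0.0]
opening: 0.001
```

apply_moves:
  targets:
    - [[-1, 0.5, 0, 0.15, 0, 0, 0], [-1, 1, 0, 0.3, 0, 0, 0], [-1, 1.5, 0, 0.5, 0, 0, 0], [-1, 1.9, 0, 0.7, 0, 0, 0], [-1, 2.4, 0, 0.9, 0, 0, 0], [-1, 2.8, 0, 1.1, 0, 0, 0], [-1, 3.2, 0, 1.4, 0, 0, 0], [-1, 3.6, 0, 1.7, 0, 0, 0]]

```text
clock: 6.5
eef_pos: [531.6, 44.2, 110.8]
tcp_rot: [-3.136, 0.003, 1.33]
contact_force: [-0.0, 0.3, 0.4]
opening: 0.002
```

```bash
python3 - <<'E'
from rig import r
from h import *
import cv2
s=r.sense();g=r.grab_frame("side");h=r.grab_frame("scene");w=r.grab_frame("wrist")
print(rd(s['eef_pos']),s['contact_force'],s['wrist_torque'])
a=cv2.resize(g['pixels'][110:250,220:350,::-1],(390,420));b=cv2.resize(h['pixels'][140:280,230:360,::-1],(390,420))
cv2.imwrite('pics/c3.png',np.hstack([a,b]))
E
```

```text
[ 19.3 -31.9 110.8] [-0.03549744  0.30571435  0.44003591] [-0.10709865 -0.01686936 -0.01447668]
```

View pics/c3.png

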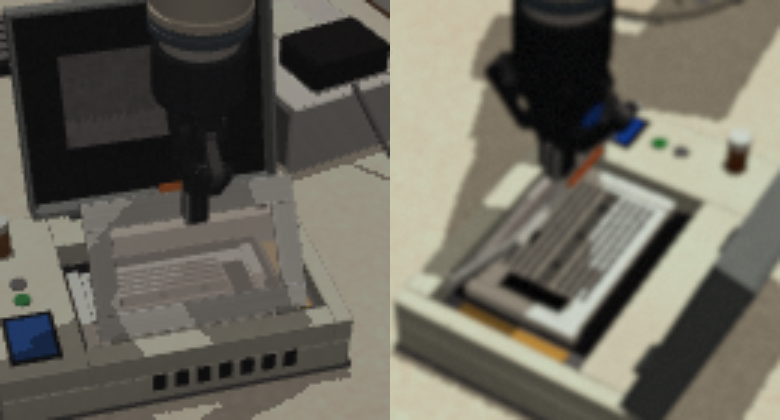

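The flap is following the fingers and is now at roughly 0.9 rad.

apply_moves:
  targets:
    - [[-1, 0.4, 0, 0.3, 0, 0, 0], [-1, 0.8, 0, 0.65, 0, 0, 0], [-1, 1.15, 0, 1, 0, 0, 0], [-1, 1.5, 0, 1.35, 0, 0, 0], [-1, 1.8, 0, 1.7, 0, 0, 0], [-1, 2.1, 0, 2.1, 0, 0, 0], [-1, 2.4, 0, 2.5, 0, 0, 0], [-1, 2.65, 0, 2.95, 0, 0, 0]]

```text
clock: 7.45
eef_pos: [537.5, 70.1, 80.8]
tcp_rot: [-3.135, 0.003, 1.331]
contact_force: [-0.4, -0.4, 1.1]
opening: -0.003
```

apply_moves:
  targets:
    - [[-1, 0.25, 0, 0.45, 0, 0, 0], [-1, 0.5, 0, 0.9, 0, 0, 0], [-1, 0.7, 0, 1.4, 0, 0, 0], [-1, 0.85, 0, 1.85, 0, 0, 0], [-1, 1, 0, 2.3, 0, 0, 0], [-1, 1.1, 0, 2.75, 0, 0, 0], [-1, 1.2, 0, 3.2, 0, 0, 0]]

```text
clock: 8.15
eef_pos: [540.2, 81.8, 48.4]
tcp_rot: [-3.135, 0.003, 1.331]
contact_force: [0.5, -0.6, 1.3]
opening: 0.0
```

apply_moves:
  targets:
    - [[-1, 0, 0, 0.4, 0, 0, 0], [-1, 0, 0, 0.8, 0, 0, 0], [-1, 0, 0, 1.1, 0, 0, 0]]

```text
clock: 8.45
eef_pos: [540.0, 81.7, 37.0]
tcp_rot: [-3.135, 0.003, 1.331]
contact_force: [-1.1, 0.1, 0.3]
opening: 0.001
```

apply_moves:
  targets:
    - [[-1, 0, 0, 0.2, 0, 0, 0], [-1, 0, 0, 0.35, 0, 0, 0]]

```text
clock: 8.65
eef_pos: [539.9, 81.7, 33.2]
tcp_rot: [-3.135, 0.003, 1.331]
contact_force: [-0.7, -0.2, 0.0]
opening: -0.0
```

apply_moves:
  targets:
    - [[-1, 0, 0, 0.2, 0, 0, 0], [-1, 0, 0, 0.3, 0, 0, 0]]

```text
clock: 8.85
eef_pos: [540.1, 81.7, 32.2]
tcp_rot: [-3.135, 0.003, 1.331]
contact_force: [-11.6, -0.2, 35.7]
opening: 0.005
```

apply_moves:
  targets:
    - [[-1, 0, 0, 0.2, 0, 0, 0], [-1, 0, 0, 0.3, 0, 0, 0]]

```text
clock: 9.05
eef_pos: [540.2, 81.8, 32.0]
tcp_rot: [-3.135, 0.003, 1.331]
contact_force: [-15.2, -2.0, 48.4]
opening: -0.003
```

Contact went hard at reported z≈32.3: the flap is on its stop, so the true tip sits about 37 mm above the reported TCP. I'll back off, raise the hand and check the flap.

apply_moves:
  targets:
    - [[-1, 0, 0, -1, 0, 0, 0], [-1, 0, 0, -5, 0, 0, 0], [-1, 0, 0, -10, 0, 0, 0], [-1, 0, 0, -15, 0, 0, 0], [-1, 0, 0, -20, 0, 0, 0], [-1, 0, 0, -25, 0, 0, 0], [-1, 0, 0, -28, 0, 0, 0], [-1, 0, 0, -30, 0, 0, 0]]

```text
clock: 9.85
eef_pos: [542.9, 82.2, 335.3]
tcp_rot: [-3.139, 0.002, 1.331]
contact_force: [0.4, -0.2, -0.9]
opening: -0.001
```

```bash
python3 - <<'E'
from rig import r
from h import *
import cv2
s=r.sense();g=r.grab_frame("side");h=r.grab_frame("wrist")
print(rd(s['eef_pos']),s['contact_force'])
a=cv2.resize(g['pixels'][150:260,215:345,::-1],(390,330));b=cv2.resize(h['pixels'][:,:,::-1],(440,330))
cv2.imwrite('pics/c4.png',np.hstack([a,b[:,:400]]))
E
```

```text
[ 21.2   7.7 335.3] [ 0.42963718 -0.23586772 -0.9166375 ]
```

View pics/c4.png

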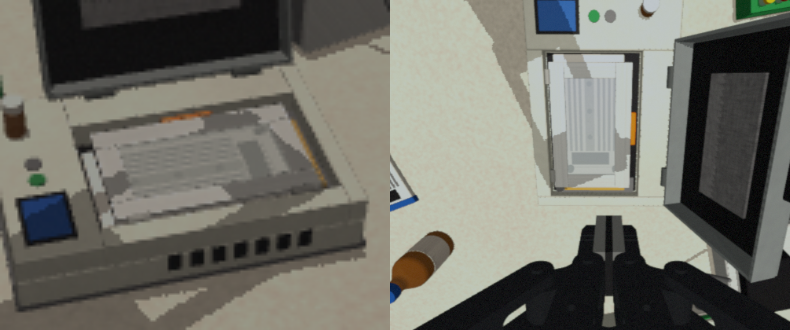

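The flap lies flat: in the wrist view the window is over the cartridge and the tab at (633,130) is flush. Next I go over the cover to its outer side.

apply_moves:
  targets:
    - [[-1, 4, 0, 0, 0, 0, 0], [-1, 8, 0, 0, 0, 0, 0], [-1, 12, 0, 0, 0, 0, 0], [-1, 16, 0, 0, 0, 0, 0], [-1, 20, 0, 0, 0, 0, 0], [-1, 24, 0, 0, 0, 0, 0], [-1, 24, 0, 0, 0, 0, 0]]

```text
clock: 10.65
eef_pos: [600.4, 319.5, 332.1]
tcp_rot: [-3.138, 0.001, 1.334]
contact_force: [-0.4, 0.1, 0.1]
opening: -0.001
```

apply_moves:
  targets:
    - [[-1, 0, 0, 4, 0, 0, 0], [-1, 0, 0, 8, 0, 0, 0], [-1, 0, 0, 12, 0, 0, 0], [-1, 0, 0, 14.5, 0, 0, 0], [-1, 0, 0, 14.5, 0, 0, 0]]

```text
clock: 11.15
eef_pos: [596.6, 317.1, 181.6]
tcp_rot: [-3.131, 0.008, 1.334]
contact_force: [-0.1, 0.1, -0.3]
opening: -0.001
```

apply_moves:
  targets:
    - [[-1, -0.7, 0, 0, 0, 0, 0], [-1, -1.4, 0, 0, 0, 0, 0], [-1, -2, 0, 0, 0, 0, 0], [-1, -2.6, 0, 0, 0, 0, 0], [-1, -3, 0, 0, 0, 0, 0]]

```text
clock: 11.65
eef_pos: [589.9, 287.3, 182.9]
tcp_rot: [-3.132, 0.007, 1.333]
contact_force: [1.1, -0.1, 0.5]
opening: 0.001
```

apply_moves:
  targets:
    - [[-1, -0.5, 0, 0, 0, 0, 0], [-1, -1, 0, 0, 0, 0, 0], [-1, -1.5, 0, 0, 0, 0, 0], [-1, -2, 0, 0, 0, 0, 0]]

```text
clock: 12.05
eef_pos: [587.2, 271.9, 187.2]
tcp_rot: [-3.136, -0.002, 1.333]
contact_force: [0.4, 12.6, 18.6]
opening: 0.001
```

apply_moves:
  targets:
    - [[-1, -0.5, 0, 0, 0, 0, 0], [-1, -1, 0, 0, 0, 0, 0], [-1, -1.5, 0, 0, 0, 0, 0], [-1, -2, 0, 0, 0, 0, 0]]

```text
clock: 12.45
eef_pos: [586.7, 255.7, 192.0]
tcp_rot: [3.138, -0.011, 1.334]
contact_force: [3.7, 10.5, 17.9]
opening: -0.002
```

apply_moves:
  targets:
    - [[-1, 0.6, 0, -0.3, 0, 0, 0], [-1, 0.6, 0, -1.2, 0, 0, 0], [-1, 0.6, 0, -2, 0, 0, 0]]

```text
clock: 12.75
eef_pos: [587.7, 261.2, 212.6]
tcp_rot: [3.139, -0.01, 1.334]
contact_force: [-0.4, 0.3, -0.4]
opening: -0.003
```

```bash
python3 - <<'E'
from rig import r
from h import *
import cv2
s=r.sense();g=r.grab_frame("side");h=r.grab_frame("scene")
print(rd(s['eef_pos']),s['contact_force'])
a=cv2.resize(g['pixels'][60:200,210:340,::-1],(390,420));b=cv2.resize(h['pixels'][80:270,250:426,::-1],(390,420))
cv2.imwrite('pics/c5.png',np.hstack([a,b]))
E
```

```text
[ 21.9 192.2 212.6] [-0.4036623   0.32996715 -0.39410333]
```

View pics/c5.png

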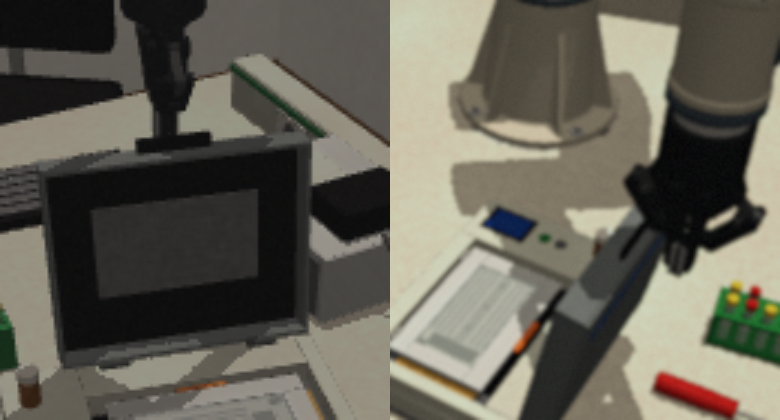

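The cover has begun to swing in, and the finger is behind its free edge at (680,265) in the right half. I'll push along the arc.

apply_moves:
  targets:
    - [[-1, -0.8, 0, 0, 0, 0, 0], [-1, -1.6, 0, 0, 0, 0, 0], [-1, -2.4, 0, 0, 0, 0, 0], [-1, -3.2, 0, -0.3, 0, 0, 0], [-1, -4, 0, -0.5, 0, 0, 0]]

```text
clock: 13.35
eef_pos: [578.8, 222.5, 217.7]
tcp_rot: [3.137, -0.013, 1.333]
contact_force: [0.2, 5.1, -1.4]
opening: 0.001
```

apply_moves:
  targets:
    - [[-1, -0.9, 0, -0.2, 0, 0, 0], [-1, -1.8, 0, -0.3, 0, 0, 0], [-1, -2.7, 0, -0.4, 0, 0, 0], [-1, -3.7, 0, -0.5, 0, 0, 0]]

```text
clock: 13.75
eef_pos: [569.8, 186.5, 222.1]
tcp_rot: [3.137, -0.015, 1.333]
contact_force: [1.3, 4.4, -2.7]
opening: -0.002
```

apply_moves:
  targets:
    - [[-1, -0.9, 0, 0, 0, 0, 0], [-1, -1.9, 0, 0.05, 0, 0, 0], [-1, -2.8, 0, 0.15, 0, 0, 0], [-1, -3.7, 0, 0.3, 0, 0, 0], [-1, -4.7, 0, 0.5, 0, 0, 0], [-1, -5.6, 0, 0.75, 0, 0, 0], [-1, -6.5, 0, 1.05, 0, 0, 0], [-1, -7.35, 0, 1.35, 0, 0, 0]]

```text
clock: 14.55
eef_pos: [552.8, 114.3, 207.8]
tcp_rot: [3.137, -0.015, 1.333]
contact_force: [0.6, 2.4, 6.1]
opening: -0.002
```

apply_moves:
  targets:
    - [[-1, -0.85, 0, 0.4, 0, 0, 0], [-1, -1.7, 0, 0.8, 0, 0, 0], [-1, -2.5, 0, 1.25, 0, 0, 0], [-1, -3.3, 0, 1.75, 0, 0, 0], [-1, -4.1, 0, 2.3, 0, 0, 0], [-1, -4.85, 0, 2.9, 0, 0, 0], [-1, -5.55, 0, 3.5, 0, 0, 0], [-1, -6.25, 0, 4.15, 0, 0, 0]]

```text
clock: 15.35
eef_pos: [538.2, 53.0, 165.1]
tcp_rot: [3.136, -0.014, 1.333]
contact_force: [-0.7, -0.2, 5.5]
opening: 0.001
```

apply_moves:
  targets:
    - [[-1, -0.65, 0, 0.7, 0, 0, 0], [-1, -1.25, 0, 1.4, 0, 0, 0], [-1, -1.8, 0, 2.1, 0, 0, 0], [-1, -2.4, 0, 2.9, 0, 0, 0]]

```text
clock: 15.75
eef_pos: [532.5, 29.6, 135.1]
tcp_rot: [3.137, -0.014, 1.333]
contact_force: [-0.9, -0.2, 2.7]
opening: -0.004
```

apply_moves:
  targets:
    - [[-1, -0.5, 0, 0.8, 0, 0, 0], [-1, -0.95, 0, 1.6, 0, 0, 0], [-1, -1.35, 0, 2.4, 0, 0, 0], [-1, -1.75, 0, 3.2, 0, 0, 0], [-1, -2.1, 0, 4, 0, 0, 0], [-1, -2.3, 0, 4.7, 0, 0, 0], [-1, -2.5, 0, 5.3, 0, 0, 0]]

```text
clock: 16.45
eef_pos: [526.7, 5.9, 81.0]
tcp_rot: [3.137, -0.014, 1.333]
contact_force: [-1.1, 0.8, 1.6]
opening: 0.005
```

apply_moves:
  targets:
    - [[-1, 0, 0, 0.3, 0, 0, 0], [-1, 0, 0, 0.6, 0, 0, 0], [-1, 0, 0, 0.8, 0, 0, 0]]

```text
clock: 16.75
eef_pos: [526.9, 5.9, 72.8]
tcp_rot: [3.137, -0.014, 1.333]
contact_force: [-0.1, -0.6, 1.2]
opening: -0.003
```

apply_moves:
  targets:
    - [[-1, 0, 0, 0.15, 0, 0, 0], [-1, 0, 0, 0.3, 0, 0, 0]]

```text
clock: 16.95
eef_pos: [527.0, 6.0, 69.8]
tcp_rot: [3.137, -0.014, 1.333]
contact_force: [-0.6, -1.4, 2.2]
opening: -0.004
```

apply_moves:
  targets:
    - [[-1, 0, 0, 0.1, 0, 0, 0]]

```text
clock: 17.05
eef_pos: [527.1, 6.0, 69.5]
tcp_rot: [3.137, -0.014, 1.333]
contact_force: [-6.2, -2.0, 20.1]
opening: -0.003
```

apply_moves:
  targets:
    - [[-1, 0, 0, 0.03, 0, 0, 0], [-1, 0, 0, 0.03, 0, 0, 0]]

```text
clock: 17.25
eef_pos: [527.1, 6.0, 69.6]
tcp_rot: [3.137, -0.014, 1.333]
contact_force: [-2.4, -2.0, 5.8]
opening: -0.0
```

apply_moves:
  targets:
    - [[-1, 0, 0, 0.08, 0, 0, 0], [-1, 0, 0, 0.12, 0, 0, 0], [-1, 0, 0, 0.12, 0, 0, 0]]

```text
clock: 17.55
eef_pos: [527.1, 6.0, 69.5]
tcp_rot: [3.137, -0.014, 1.334]
contact_force: [-6.4, -1.7, 14.9]
opening: -0.002
```

apply_moves:
  targets:
    - [[-1, 0, 0, -0.5, 0, 0, 0], [-1, 0, 0, -3, 0, 0, 0], [-1, 0, 0, -8, 0, 0, 0], [-1, 0, 0, -13, 0, 0, 0], [-1, 0, 0, -18, 0, 0, 0], [-1, 0, 0, -23, 0, 0, 0], [-1, 0, 0, -27, 0, 0, 0], [-1, 0, 0, -27, 0, 0, 0]]

```text
clock: 18.35
eef_pos: [527.8, 2.9, 345.9]
tcp_rot: [3.126, -0.016, 1.334]
contact_force: [0.8, 0.9, 0.8]
opening: 0.0
```

```bash
python3 - <<'E'
from rig import r
from h import *
import cv2
s=r.sense();g=r.grab_frame("side");h=r.grab_frame("scene")
P=np.load('P.npy');P[5]=P[8]=0
print(rd(s['eef_pos']),s['contact_force'],s['clock'])
a=cv2.resize(g['pixels'][150:260,210:340,::-1],(390,330));b=cv2.resize(h['pixels'][160:290,230:384,::-1],(390,330))
cv2.imwrite('pics/c6.png',np.hstack([a,b]))
for q in((-125,-200,35),(125,-200,35),(125,0,35),(-125,0,35),(125,-200,0)):
  X=pt(q,'c',P);print(q,((proj(g,X)-[210,150])*3).round(),((proj(h,X)-[230,160])*[390/154,330/130]+[390,0]).round())
E
```

```text
[ 25.4 -72.9 345.9] [0.82099975 0.87211503 0.75937497] 18.35
(-125, -200, 35) [101. 211.] [533.  31.]
(125, -200, 35) [383. 161.] [397. 178.]
(125, 0, 35) [310.  33.] [585. 270.]
(-125, 0, 35) [60. 70.] [705. 101.]
(125, -200, 0) [379. 190.] [399. 203.]
```

View pics/c6.png

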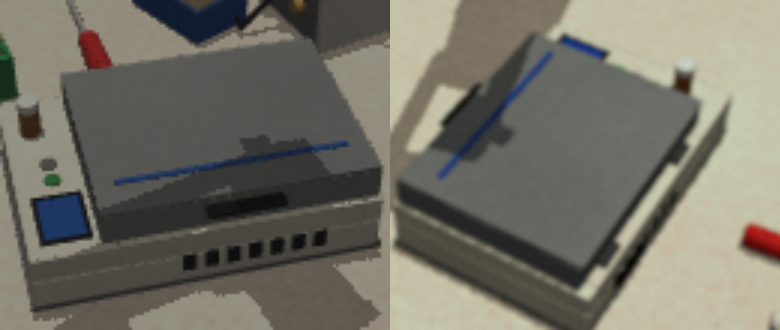

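```bash
python3 -c "
from rig import r
print(r.sense()['contact_force']);print(r.sign_off())"
```

```text
[-0.42380755 -0.17879769 -0.44428399]
the job is handed in; nothing more can be done
None
```

The job is done and handed in at about 18.4 s. I pushed the flap flat onto the cartridge first, then swung the cover shut along its arc and pressed it home, with the fingers shut the whole time.

**Last checks**
- **Flap:** the pictures taken before I touched the cover show it lying flat over the cartridge.
- **Cover:** the final side and scene pictures show it shut, matching the fitted model's shut position to within a few pixels. The vial and the other items in view look undisturbed. I did not recheck the bottle, beaker, spare cartridge or tip box at the end.
- **Hand:** it is raised about 240 mm above the cover, and the contact force reads zero within noise.

**What went wrong or disagreed**
- **Tool height:** the real fingertips sit about 35–37 mm above the reported TCP. My first pass went over the flap without touching it. I measured the offset from two views and corrected for it.
- **Flap press:** it peaked at about 48 N on the stop, because I queued one press too many. That is harder than I wanted.
- **Cover start:** the first push was too low, giving about 22 N total. I raised the hand and the rest of the swing took about 3–6 N.
- **Cover seating:** it stopped hard at up to 20 N, about 1 mm higher than the flap-based offset predicts. I put that down to measuring tolerance and did not check it further.

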